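# Hang the rinsed puja tumbler and bottle on the drying pegs

## Robot

A 7-joint arm with a two-finger parallel gripper is mounted at the origin on the work surface. World frame = base frame: x ahead of the robot, y to its left, z up, the work surface at z = 0. Lengths are in mm, angles in rad, forces in N, time in s.
With the tool pointing down it reaches from about 425 to 875 mm from the base axis. Payload 8.4 kg.
Tool frame: the origin (TCP) lies midway between the tips of the shut fingers; the grasp point (between the pads) lies behind it (arm.hold_point_z is the z of the grasp point in the tool frame, in mm); z points along the fingers, y is the line along which they close (so a half turn about z gives the same grasp; the last joint's range is limited). The gripper opens to 87 mm and grips with 3 to 60 N. Pads are 19 mm wide; open, the fingers measure 117 mm over their backs; the gripper's body (75 mm by 190 mm) begins 51 mm behind the grasp point.
Start: joints at [1.146, 0.333, 0.04, 1.465, -0.013, 1.343, -0.059], TCP at [208.02, -615.785, 222.546] pointing down, gripper open.
Joint ranges: [-2.58, 2.58], [-0.38, 2.09], [-1.3, 1.39], [0.25, 2.4], [-1.5, 4.64], [0.08, 2.09], [-2.65, 2.65]. Speed limits (rad/s): [2.22, 2.22, 2.79, 2.79, 3.14, 3.14, 3.14].

## Interface

Orientations are given as a 3x3 rotation matrix whose columns are the frame's x, y, z axes.
In Python, from rig import arm gives the robot as it stands. The module is installed in compiled form; this text tells all that it offers.
- The arm moves only by the tool apply_moves, never from a script. Its argument "commands" is text: rows parted by semicolons, each of 5 numbers parted by spaces: the finger opening in m, from 0 to 0.087, then the shift along the tool's x, y, z in m, then the turn about the tool's z in rad. In form: hand x y z turn; .... A call has 1 to 5 rows; each row shifts and turns the commanded pose from where the row before left it, along the tool's axes as they then stand; what a row does not reach is not made up. A row lasts 1/8 s, in which the tool goes at most 62.5 mm and 10.7 degrees, less where a joint would pass 70% of its speed; a pose out of reach is approached as far as the arm can. A call is refused whole if a number of a shift passes 0.0625 or a number of a turn 0.188, either way. A call with a gripper value outside its range is refused whole. The fingers move at their own pace and stop on an object; "newtons" is the grip in N (left out, the last holds). Time passes only in rows, so rows that do not move let the fingers close. It gives the time, the measured TCP pose, the force, the opening and the grip force at its end, in the units of the state.
- arm.read_state(): the state, without advancing time (a new reading comes with each control period).
- arm.snapshot(name): name is "scene" or "top"; returns the picture (420x560x3 uint8, red, green, blue); there is no depth.
- arm.camera_info(name): a dict with "K" (3x3 intrinsics, pixels), "dist_coeffs" ([k1, k2, p1, p2, k3] as OpenCV has them; the pictures are not rectified), "R" (3x3) and "t" (3): a world point X has camera coordinates R X + t. Camera axes: x right, y down, z forward; pixel columns grow to the right and rows downward; lengths in mm; the calibration is good to about 2 mm. A picture is of the moment at which its call begins. camera_info takes no time and is no camera call.
- arm.sign_off(): hands the job in; it is judged then, once.
Trained networks look in the newest picture that a camera, given by its name, has taken for a name from the list of things; names that differ only in an ending like _2 or _b are one class to them, and where a whole thing is asked for, a point or a joint stands for the part that bears it (a point fixed in the world has none). Each returns a list of dicts, best first, with "score" (0 to 1); they miss things now and then, are a little off and sometimes report something else, mostly with a low value. They report only what shows in the picture. A call takes as long as a camera call. They do not tell look-alikes from the thing itself.
- arm.boxes_of(label, camera): "rect" ([left, top, right, bottom] in pixels, round what is visible of it).
- arm.spot_point(label, camera): "position" ([column, row] in pixels: a listed point, or the origin of a listed thing).
The state is a dict: "clock": time; "q": joint angles; "qd": joint speeds; "joint_efforts": joint torques, N m; "eef_pos": TCP position; "orientation": TCP orientation; "wrist_force": force on the tool from outside, world axes, zero at the start; "ft_torque": the same for the moment, N m; "grip_width": finger opening in mm; "finger_force": force on a finger pad.
Only numpy, scipy, OpenCV 4.12 (cv2) and the standard library are available. Lean on these libraries where they do the work, as an engineer would, in place of code of your own. Each camera call takes 0.05 s, during which the arm holds its last target. There are 200 camera calls.

## Task

Hang the two rinsed steel vessels that lie on the mat upside down on the free pegs of the drying stand: the tumbler over the short thick peg, the bottle over the long slim one. Lower each one, without dropping it, until it stands upright with its whole rim flat on the deck of the stand, and let go. Leave the vessels already drying and the diyas, kumkum box, incense stand, lighter and flower tray where they are.

Things in the scene. Friction and masses are not known exactly. Their poses are not given: they have to be found in the camera images.
- tumbler_center (a point): the rinsed stainless-steel tumbler, a straight round cup lying on its side on the mat: 90 mm long, 60 mm outside diameter over its whole length, 54 mm clear inside, 84 mm deep inside, about 0.13 kg. The point lies on its axis half-way along (45 mm from either end, 30 mm above the mat as it lies); its x axis runs along the cup towards the open mouth
- tumbler_mouth (a point): centre of the tumbler's mouth, in the plane of the rim; same axes as tumbler_center
- bottle_center (a point): the rinsed stainless-steel bottle without its cap, lying on its side on the mat: 150 mm long; closed end and body 58 mm diameter for the first 98 mm, then a shoulder to a straight neck 40 mm outside diameter (last 30 mm); the mouth and neck are 34 mm clear inside; about 0.19 kg. The point lies on its axis half-way along (75 mm from either end, 29 mm above the mat as it lies); its x axis runs towards the open mouth
- bottle_mouth (a point): centre of the bottle's mouth, in the plane of the rim; same axes as bottle_center
- rack: the drying stand, fixed: a square bamboo drip tray, 230 x 230 mm, 18 mm high, origin in the centre of its underside, x and y along its sides. Four upright round wooden pegs stand in its deck, at 57.5 mm either way from its centre along both of its axes: two short thick ones for tumblers, two long slim ones for bottles; which peg is in which corner varies. Other equipment (basin, copper pot, plates, lamp) stands fixed along the edges of the bench, beyond all the listed things
- short_peg: the free short peg, 36 mm diameter, 65 mm high, fixed; origin at its foot on the deck (18 mm above the mat), z up. It is too thick for the bottle's neck
- long_peg: the free long peg, 16 mm diameter, 100 mm high with a rounded tip, fixed; origin at its foot on the deck (18 mm above the mat), z up. It is longer than the tumbler is deep
- drying_tumbler: another tumbler of the same size, loose, already drying mouth down over the other short peg; origin at the centre of its rim on the deck, z up, top 90 mm above the deck
- drying_bottle: another bottle of the same size, loose, already drying mouth down over the other long peg; origin at the centre of its rim on the deck, z up, top 150 mm above the deck
- kumkum_box: round steel kumkum box with screw lid and small knob, 72 mm diameter, 61 mm high, loose bystander; origin under its centre
- incense_stand: ceramic incense stand, dish of 82 mm diameter with a central bulb, 44 mm high, loose bystander; origin under its centre
- diya_a: small green glazed diya, 63 mm diameter, 25 mm high, with a spout to its +x reaching 37 mm from its centre, loose bystander; origin under its centre
- diya_b: another such diya
- flower_tray: plastic flower-shaped tray of six petals, 168 mm across, 12 mm high, loose bystander; origin under its centre. Two diyas stand on its petals, 8 mm up, so their rims are 33 mm above the mat
- diya_c: diya standing on a petal of the flower tray
- diya_d: diya standing on another petal of the flower tray
- lighter: red press-button lighter lying on the mat, 177 mm long (from 90 mm behind its origin to 87 mm ahead, along its x), 24 mm wide, 22 mm high, loose bystander; origin on the mat
Things that resemble listed ones, but are neither listed nor needed, are in the scene too. What is shaped like the part that bears bottle_center but green is not meant.

How it is judged:
By the outcome, as a careful person would: the job done as asked, in the order asked, and still so for the second after the job is handed in, with the robot touching nothing.
It also fails if it takes over 58 s, if anything falls off the work surface, if the arm or the gripper's body presses on something with over 40 N, if the wrist force passes 120 N, or if a joint passes its speed limit or range.

## Working session

There is one attempt and no reset: what is moved stays moved. The work goes in short steps, Python scripts to look and compute and a tool call to move; the robot and the scene stay as the last step left them, time stands still between calls to the robot, and variables do not carry over. Pictures are saved under pics/ and viewed, at most 10 in all, crops included, and the job is handed in when it is done.

Besides the shell and the picture viewer there is one more tool, called after "Request:" by a JSON object that holds its "op" and its "data", one argument or row to a line. apply_moves: Moves the arm, as the interface text tells. Its arguments: {"type":"object","properties":{"commands":{"type":"string"},"newtons":{"type":"number"}},"required":["commands"]}

```bash
mkdir -p pics; cat > h.py <<'E'
import numpy as np, cv2
from rig import arm
def ray(cam,px):
    c=arm.camera_info(cam);K=np.array(c["K"]);R=np.array(c["R"]);t=np.array(c["t"])
    u=cv2.undistortPoints(np.array([[px]],float),K,np.array(c["dist_coeffs"]))[0,0]
    return -R.T@t, R.T@np.array([u[0],u[1],1])
def at(cam,px,z):
    o,d=ray(cam,px); return o+d*(z-o[2])/d[2]
def proj(cam,X):
    c=arm.camera_info(cam);R=np.array(c["R"])
    return cv2.projectPoints(np.array([X],float),cv2.Rodrigues(R)[0],np.array(c["t"],float),np.array(c["K"]),np.array(c["dist_coeffs"]))[0][0,0]
def snap(cam,f):
    im=arm.snapshot(cam); cv2.imwrite(f,cv2.cvtColor(im,cv2.COLOR_RGB2BGR)); return im
E
python3 - <<'E'
from h import *
a=snap("top","pics/top1.png");b=snap("scene","pics/scene1.png")
print(arm.hold_point_z, arm.read_state())
for c in("top","scene"):
    i=arm.camera_info(c);print(c,-np.array(i["R"]).T@i["t"],np.array(i["R"])[2])
Z=dict(tumbler_center=30,tumbler_mouth=30,bottle_center=29,bottle_mouth=29,rack=0,short_peg=18,long_peg=18,drying_tumbler=18,drying_bottle=18)
for l,z in Z.items():
    for c in("top","scene"):
        print(l,c,[(round(r["score"],2),np.round(r["position"]).tolist(),np.round(at(c,r["position"],z)[:2]).tolist()) for r in arm.spot_point(l,c)[:4]])
E
```

```text
-18.700000000000003 {'clock': 0.1, 'q': array([ 1.14580703,  0.33383477,  0.0398711 ,  1.46621164, -0.01338512,
        1.34326305, -0.05851591]), 'qd': array([ 0.00144187, -0.00141735,  0.00042799, -0.00173409, -0.00084687,
       -0.00168531, -0.00056275]), 'joint_efforts': array([ 4.05797968e-03, -6.57810760e+01,  1.33975424e+00, -4.04705107e+01,
       -5.97701222e-02,  4.09671420e-02,  9.13326221e-05]), 'eef_pos': array([ 207.87196168, -615.41542014,  221.7376118 ]), 'orientation': array([[ 9.47406833e-01,  3.20031203e-01, -5.67744263e-04],
       [ 3.20031687e-01, -9.47405898e-01,  1.33541527e-03],
       [-1.10509708e-04, -1.44687771e-03, -9.99998947e-01]]), 'wrist_force': array([-0.00938644, -0.03170122,  0.94839744]), 'ft_torque': array([-0.01952655,  0.01587884, -0.02104681]), 'finger_force': 0.0, 'grip_width': 87.08821111988}
top [ 320.86155039   80.5565921  1329.18376189] [ 0.13923331  0.01509893 -0.99014449]
scene [ 990.97284231 -573.99434882  940.60996599] [-0.39487871  0.56495356 -0.72449864]
tumbler_center top [(0.81, [197.0, 197.0], [531.0, 321.0])]
tumbler_center sc
[... 921 characters left out ...]
9.0, 249.0], [736.0, 176.0]), (0.63, [190.0, 362.0], [565.0, -270.0]), (0.46, [342.0, 174.0], [545.0, 346.0])]
short_peg top [(0.71, [400.0, 207.0], [519.0, -198.0])]
short_peg scene [(0.88, [193.0, 316.0], [510.0, -195.0])]
long_peg top [(0.48, [451.0, 176.0], [605.0, -331.0]), (0.45, [286.0, 108.0], [776.0, 103.0])]
long_peg scene [(0.6, [186.0, 394.0], [609.0, -330.0]), (0.57, [359.0, 281.0], [746.0, 62.0])]
drying_tumbler top [(0.42, [330.0, 137.0], [699.0, -15.0])]
drying_tumbler scene [(0.97, [150.0, 355.0], [500.0, -308.0]), (0.51, [194.0, 362.0], [578.0, -273.0])]
drying_bottle top [(0.65, [410.0, 165.0], [631.0, -224.0])]
drying_bottle scene [(0.96, [230.0, 360.0], [632.0, -231.0])]
```

View pics/top1.png

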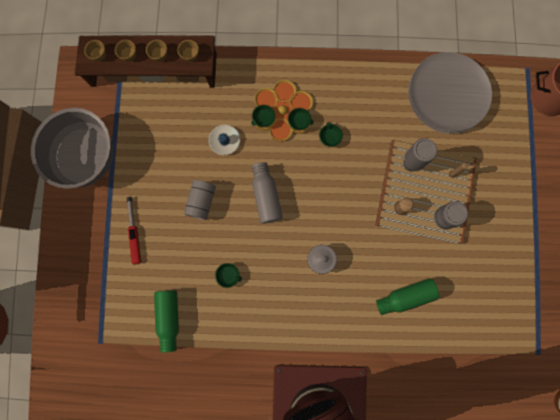

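View pics/scene1.png

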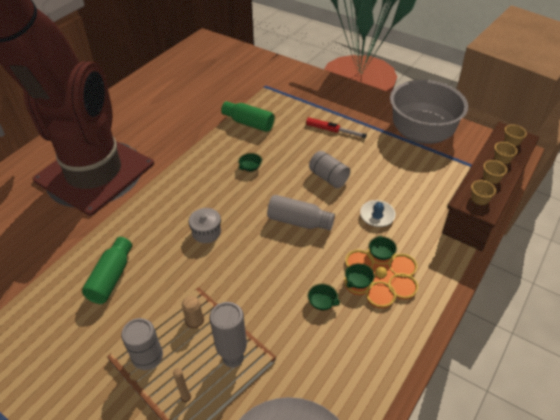

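```bash
python3 - <<'E'
from h import *
a=cv2.imread("pics/top1.png");b=cv2.imread("pics/scene1.png")
r=lambda im,x,y,w,h:cv2.resize(im[y:y+h,x:x+w],(400,300),interpolation=cv2.INTER_CUBIC)
cv2.imwrite("pics/z1.png",np.vstack([np.hstack([r(a,180,150,120,90),r(a,370,130,120,90+30)]),np.hstack([r(b,250,140,120,90),r(b,110,280,180,135)])]))
for l in("drying_tumbler","drying_bottle","tumbler_center","bottle_center","short_peg","long_peg"):
    for c in("top","scene"): print(l,c,[(round(r["score"],2),np.round(r["rect"]).tolist()) for r in arm.boxes_of(l,c)[:3]])
E
```

```text
drying_tumbler top [(0.59, [437.0, 201.0, 467.0, 232.0]), (0.49, [307.0, 244.0, 341.0, 275.0])]
drying_tumbler scene [(0.95, [122.0, 316.0, 161.0, 371.0])]
drying_bottle top [(0.57, [402.0, 140.0, 439.0, 172.0]), (0.49, [248.0, 160.0, 280.0, 226.0])]
drying_bottle scene [(0.66, [209.0, 302.0, 247.0, 368.0]), (0.63, [308.0, 283.0, 341.0, 312.0]), (0.38, [308.0, 151.0, 350.0, 190.0])]
tumbler_center top [(0.95, [185.0, 176.0, 214.0, 220.0]), (0.33, [255.0, 82.0, 318.0, 141.0])]
tumbler_center scene [(0.87, [309.0, 153.0, 350.0, 189.0])]
bottle_center top [(0.95, [250.0, 163.0, 279.0, 227.0]), (0.89, [378.0, 277.0, 438.0, 315.0]), (0.57, [154.0, 293.0, 179.0, 357.0])]
bottle_center scene [(0.88, [266.0, 193.0, 337.0, 233.0]), (0.88, [80.0, 236.0, 130.0, 304.0]), (0.82, [221.0, 100.0, 275.0, 130.0])]
short_peg top [(0.54, [396.0, 199.0, 411.0, 216.0])]
short_peg scene [(0.76, [180.0, 295.0, 202.0, 328.0])]
long_peg top [(0.16, [252.0, 104.0, 276.0, 125.0])]
long_peg scene [(0.58, [174.0, 366.0, 190.0, 403.0])]
```

View pics/z1.png

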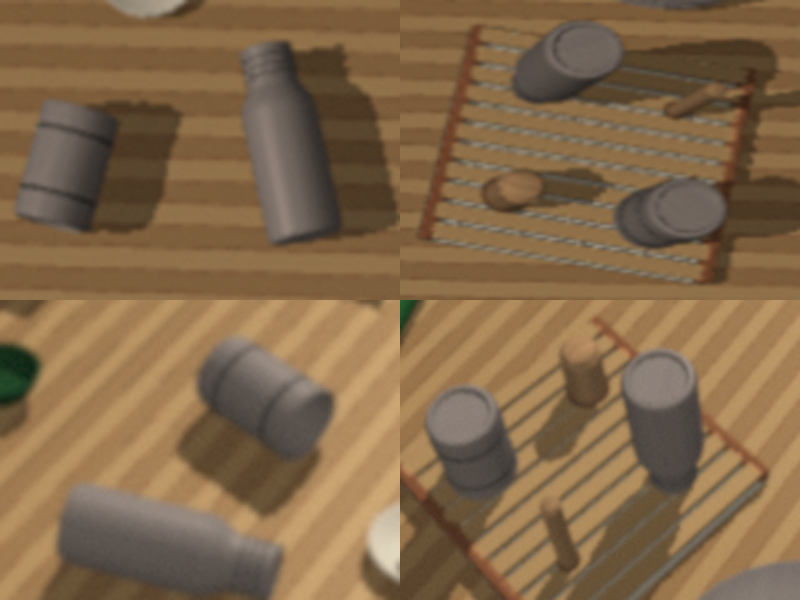

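```bash
python3 - <<'E'
from h import *
a=cv2.imread("pics/top1.png");b=cv2.imread("pics/scene1.png")
def r(im,x,y,w,h):
    c=im[y:y+h,x:x+w].astype(float); c=np.clip((c-20)*1.9,0,255).astype(np.uint8)
    return cv2.resize(c,(400,400),interpolation=cv2.INTER_CUBIC)
cv2.imwrite("pics/z2.png",np.hstack([r(b,305,147,50,50),r(b,115,312,60,60)]))
E
```

```text
(no output)
```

View pics/z2.png

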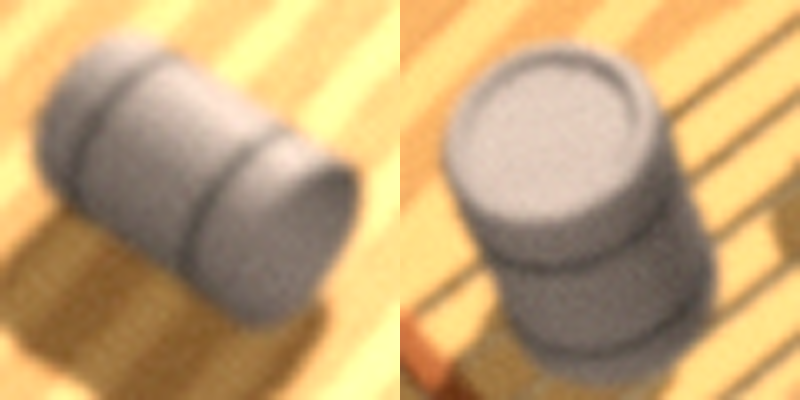

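```bash
python3 - <<'E'
from h import *
a=cv2.imread("pics/top1.png",0);b=cv2.imread("pics/scene1.png",0)
# axis-silhouette points from top crop (scale 400/120), at z=30
f=lambda x,y:(180+x*.3,150+y*.3)
P=[at("top",f(*p),30)[:2] for p in((47,103),(117,118),(17,213),(88,230))]
print("tumbler corners",np.round(P))
c=np.mean(P,0);ax=(P[0]+P[1])/2-(P[2]+P[3])/2;print(c,np.linalg.norm(ax),np.degrees(np.arctan2(ax[1],ax[0])))
u=ax/np.linalg.norm(ax);n=np.array([-u[1],u[0]])
def prof(im,cam,c0,u3,e1,e2,angs,T):
    out=[]
    for t in T:
        v=[]
        for g in angs:
            X=c0+u3*t+30*(np.cos(g)*e1+np.sin(g)*e2); p=proj(cam,X)
            v.append(cv2.getRectSubPix(im.astype(np.float32),(1,1),(float(p[0]),float(p[1])))[0,0])
        out.append(int(np.mean(v)))
    return out
T=range(-54,56,3)
c3=np.array([*c,30]);u3=np.array([*u,0]);n3=np.array([*n,0]);z=np.array([0,0,1.])
print(list(T))
print(prof(a,"top",c3,u3,z,n3,np.radians([-30,-10,10,30]),T))
print(prof(b,"scene",c3,u3,z,n3,np.radians([-60,-45,-30,-15,0]),T))
d=np.array([502,-308,18+45.]);
w=np.array([990.,-574,0])-d;w[2]=0;w/=np.linalg.norm(w);m=np.cross(z,w)
print(prof(b,"scene",d,-z,w,m,np.radians([-40,-20,0,20,40]),T))
# bottle (top crop)
B=[at("top",f(*p),29)[:2] for p in((241,50),(290,42),(265,241),(339,232))]
m1=(B[0]+B[1])/2;m2=(B[2]+B[3])/2;x=m1-m2
print("bottle",(m1+m2)/2,np.linalg.norm(x),np.degrees(np.arctan2(x[1],x[0])),np.linalg.norm(B[2]-B[3]))
# rack corners + peg tops + vessel tops (top crop2: x 400/120; y 300/120)
g=lambda x,y:(370+(x-400)*.3,130+y*.4)
for nme,p,zz in(("cornTL",(475,28),18),("cornTR",(752,75),18),("cornBL",(425,237),18),("cornBR",(708,280),18),("short",(522,186),83),("long",(716,90),118),("dt",(688,211),108),("db",(588,48),168)): print(nme,np.round(at("top",g(*p),zz)[:2]))
h=lambda x,y:(110+(x-400)*.45,280+(y-300)*.45)
for nme,p,zz in(("short",(583,349),83),("long",(552,503),118),("dt",(465,420),108),("db",(660,380),168)): print(nme,np.round(at("scene",h(*p),zz)[:2]))
E
```

```text
tumbler corners [[572. 332.]
 [561. 278.]
 [486. 351.]
 [475. 296.]]
[523.48869206 313.99560857] 88.2469574980987 -11.974950319586098
[-54, -51, -48, -45, -42, -39, -36, -33, -30, -27, -24, -21, -18, -15, -12, -9, -6, -3, 0, 3, 6, 9, 12, 15, 18, 21, 24, 27, 30, 33, 36, 39, 42, 45, 48, 51, 54]
[99, 96, 87, 86, 94, 95, 95, 95, 96, 87, 70, 82, 96, 96, 96, 96, 96, 96, 96, 97, 97, 97, 97, 97, 97, 88, 72, 86, 98, 98, 97, 96, 92, 87, 91, 97, 100]
[132, 133, 129, 119, 108, 100, 98, 98, 94, 87, 83, 91, 97, 100, 101, 101, 102, 102, 102, 103, 103, 103, 103, 102, 98, 89, 84, 93, 101, 103, 103, 100, 93, 84, 80, 79, 79]
[99, 90, 83, 79, 75, 73, 72, 70, 71, 71, 70, 72, 74, 74, 74, 74, 73, 73, 73, 73, 73, 73, 73, 73, 74, 76, 78, 79, 82, 86, 94, 103, 110, 116, 119, 120, 121]
bottle [547.42766764 149.33890314] 150.28284705036825 12.5854999939044 56.38021252140899
cornTL [ 693. -178.]
cornTR [ 650. -398.]
cornBL [ 473. -139.]
cornBR [ 434. -358.]
short [ 517. -199.]
long [ 609. -334.]
dt [ 492. -314.]
db [ 634. -227.]
short [ 524. -199.]
long [ 613. -333.]
dt [ 503. -315.]
db [ 637. -225.]
```

Request:
{"op": "apply_moves", "data": {
  "commands": "0.087 0.0455 -0.0333 0 0; 0.087 0.0455 -0.0333 0 0; 0.087 0.0455 -0.0333 0 0; 0.087 0.0455 -0.0333 0 0; 0.087 0.0455 -0.0333 0 0",
  "newtons": 5
}}

```text
clock: 2.22
eef_pos: [371.2, -383.7, 222.9]
orientation: [[0.947, 0.32, 0.0], [0.32, -0.947, -0.001], [0.0, 0.001, -1.0]]
wrist_force: [1.3, -1.1, -0.1]
grip_width: 87.0
finger_force: 0.0
```

```bash
cat >> h.py <<'E'
def plan(*wps,hand=0.087):
    """waypoints (x,y,z,heading deg,rows) -> rows in tool axes"""
    s=arm.read_state();R=np.array(s["orientation"]);p=np.array(s["eef_pos"]);th=np.arctan2(R[1,0],R[0,0])
    for x,y,z,h,n in wps:
        h=np.radians(h);d=(np.array([x,y,z])-p)/n;dt=(th-h)/n;out=[]
        for i in range(n):
            c,s_=np.cos(th),np.sin(th)
            out.append("%g %.4f %.4f %.4f %.3f"%(hand,(c*d[0]+s_*d[1])/1e3,(s_*d[0]-c*d[1])/1e3,-d[2]/1e3,dt)); th-=dt
        print("; ".join(out)); p=np.array([x,y,z],float)
def st():
    s=arm.read_state();R=s["orientation"]
    print("t",round(s["clock"],2),"p",np.round(s["eef_pos"],1),"hd",round(np.degrees(np.arctan2(R[1][0],R[0][0])),1),"F",np.round(s["wrist_force"],1),"w",round(s["grip_width"],1),"ff",round(s["finger_force"],1),"q",np.round(s["q"],2))
E
python3 -c "
from h import *
st();plan((500,-200,222,18.7,4),(498,40,200,-12,5),(495,320,120,-12,6),(495,320,11.5,-12,3))"
```

```text
t 2.23 p [ 371.2 -383.7  222.9] hd 18.7 F [ 1.3 -1.1 -0.1] w 87.0 ff 0.0 q [ 0.85  0.11 -0.14  1.74  0.02  1.3  -0.54]
0.087 0.0452 -0.0332 0.0002 -0.000; 0.087 0.0452 -0.0332 0.0002 -0.000; 0.087 0.0452 -0.0332 0.0002 -0.000; 0.087 0.0452 -0.0332 0.0002 -0.000
0.087 0.0150 -0.0456 0.0044 0.107; 0.087 0.0100 -0.0469 0.0044 0.107; 0.087 0.0050 -0.0477 0.0044 0.107; 0.087 -0.0002 -0.0480 0.0044 0.107; 0.087 -0.0053 -0.0477 0.0044 0.107
0.087 -0.0102 -0.0455 0.0133 -0.000; 0.087 -0.0102 -0.0455 0.0133 -0.000; 0.087 -0.0102 -0.0455 0.0133 -0.000; 0.087 -0.0102 -0.0455 0.0133 -0.000; 0.087 -0.0102 -0.0455 0.0133 -0.000; 0.087 -0.0102 -0.0455 0.0133 -0.000
0.087 0.0000 -0.0000 0.0362 -0.000; 0.087 0.0000 -0.0000 0.0362 -0.000; 0.087 0.0000 -0.0000 0.0362 -0.000
```

Request:
{"op": "apply_moves", "data": {
  "commands": "0.087 0.0452 -0.0332 0 0; 0.087 0.0452 -0.0332 0 0; 0.087 0.0452 -0.0332 0 0; 0.087 0.0452 -0.0332 0 0; 0.087 0.015 -0.0456 0.0044 0.107"
}}

```text
clock: 2.85
eef_pos: [500.5, -151.3, 218.3]
orientation: [[0.976, 0.217, 0.001], [0.217, -0.976, 0.001], [0.001, -0.0, -1.0]]
wrist_force: [0.2, 0.1, 0.1]
grip_width: 87.0
finger_force: 0.0
```

Request:
{"op": "apply_moves", "data": {
  "commands": "0.087 0.010 -0.0469 0.0044 0.107; 0.087 0.005 -0.0477 0.0044 0.107; 0.087 0 -0.048 0.0044 0.107; 0.087 -0.0053 -0.0477 0.0044 0.107; 0.087 -0.0102 -0.0455 0.0133 0"
}}

```text
clock: 3.48
eef_pos: [497.1, 86.6, 187.9]
orientation: [[0.978, -0.209, 0.002], [-0.209, -0.978, -0.0], [0.002, -0.0, -1.0]]
wrist_force: [0.6, -0.5, 0.3]
grip_width: 87.3
finger_force: 0.0
```

Request:
{"op": "apply_moves", "data": {
  "commands": "0.087 -0.0102 -0.0455 0.0133 0; 0.087 -0.0102 -0.0455 0.0133 0; 0.087 -0.0102 -0.0455 0.0133 0; 0.087 -0.0102 -0.0455 0.0133 0; 0.087 -0.0102 -0.0455 0.0133 0"
}}

```text
clock: 4.1
eef_pos: [494.3, 319.4, 120.5]
orientation: [[0.978, -0.208, 0.0], [-0.208, -0.978, 0.0], [0.0, -0.0, -1.0]]
wrist_force: [0.7, -0.4, 0.0]
grip_width: 86.7
finger_force: 0.0
```

```bash
python3 -c "
from h import *
st();snap('top','pics/t2.png')
plan((495,320,11.5,-12,3))
for l in('tumbler_center','bottle_center'):print(l,[(round(r['score'],2),np.round(r['rect']).tolist()) for r in arm.boxes_of(l,'top')[:3]])
s=arm.read_state();p=s['eef_pos'];print(proj('top',p))"
```

```text
t 4.1 p [494.3 319.4 120.5] hd -12.0 F [ 0.7 -0.4  0. ] w 86.7 ff 0.0 q [-0.1   0.36 -0.67  1.72  0.24  1.15 -2.62]
0.087 0.0016 0.0017 0.0358 0.002; 0.087 0.0016 0.0017 0.0358 0.002; 0.087 0.0016 0.0017 0.0358 0.002
tumbler_center []
bottle_center [(0.81, [249.0, 162.0, 281.0, 225.0]), (0.76, [377.0, 278.0, 440.0, 316.0]), (0.7, [205.0, 123.0, 239.0, 152.0])]
[190.15066932 206.53829145]
```

View pics/t2.png

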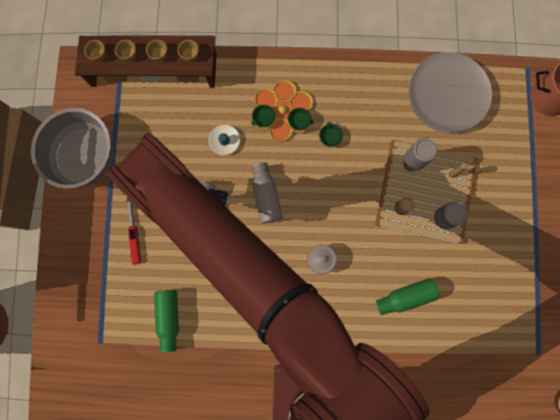

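Request:
{"op": "apply_moves", "data": {
  "commands": "0.087 0.001 0 0.036 0; 0.087 0 0 0.036 0; 0.087 0 0 0.034 0; 0.05 0 0 0.002 0; 0.05 0 0 0 0",
  "newtons": 4
}}

```text
clock: 4.88
eef_pos: [495.9, 317.9, 14.1]
orientation: [[0.978, -0.208, 0.001], [-0.208, -0.978, 0.0], [0.001, -0.001, -1.0]]
wrist_force: [0.3, 1.1, -0.3]
grip_width: 74.2
finger_force: 0.0
```

Request:
{"op": "apply_moves", "data": {
  "commands": "0.05 0 0 0 0; 0.05 0 0 0 0"
}}

```text
clock: 5.12
eef_pos: [496.1, 318.6, 14.4]
orientation: [[0.978, -0.208, 0.002], [-0.208, -0.978, 0.001], [0.002, -0.002, -1.0]]
wrist_force: [0.5, -0.4, 6.0]
grip_width: 60.6
finger_force: 4.0
```

```bash
python3 -c "
from h import *
st()"
```

```text
t 5.12 p [496.1 318.6  14.4] hd -12.0 F [ 0.5 -0.4  6. ] w 60.6 ff 4.0 q [-0.22  0.46 -0.52  1.81  0.28  0.95 -2.64]
```

Request:
{"op": "apply_moves", "data": {
  "commands": "0.05 0 0 -0.01 0; 0.05 0 0 -0.015 0; 0.05 0 0 -0.015 0; 0.05 0 0 -0.015 0; 0.05 0 0 -0.015 0"
}}

```text
clock: 5.75
eef_pos: [495.2, 318.0, 84.1]
orientation: [[0.978, -0.208, 0.0], [-0.208, -0.978, 0.0], [0.0, -0.0, -1.0]]
wrist_force: [0.5, 0.0, -0.8]
grip_width: 60.0
finger_force: 4.0
```

```bash
python3 -c "
from h import *
st();im=snap('scene','pics/s2.png');p=proj('scene',arm.read_state()['eef_pos']);print(p)
x,y=map(int,p);c=im[max(0,y-75):y+75,x-100:x+100,::-1];cv2.imwrite('pics/s2c.png',cv2.resize(c,None,fx=3,fy=3,interpolation=2))"
```

```text
t 5.75 p [495.2 318.   84.1] hd -12.0 F [ 0.5  0.  -0.8] w 60.0 ff 4.0 q [-0.2   0.37 -0.55  1.75  0.22  1.07 -2.6 ]
[321.19023807 147.11197602]
```

View pics/s2c.png

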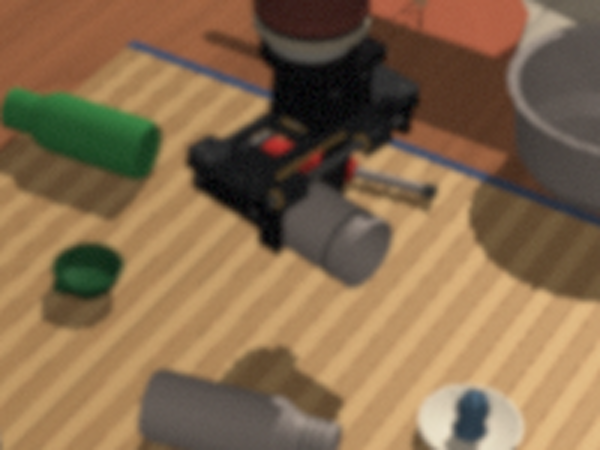

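Request:
{"op": "apply_moves", "data": {
  "commands": "0.05 0 0 0 0; 0.05 0 0 -0.05 0; 0.05 0 0 0 0; 0.05 0 0 -0.05 0; 0.05 0 0 0 0",
  "newtons": 3
}}

```text
clock: 6.42
eef_pos: [496.3, 319.1, 185.3]
orientation: [[0.978, -0.208, 0.004], [-0.208, -0.978, 0.003], [0.003, -0.003, -1.0]]
wrist_force: [1.1, 0.2, -1.5]
grip_width: 60.0
finger_force: 3.0
```

```bash
cat >> h.py <<'E'
def tilt(f,lab='tumbler',L=29,view=True):
    s=arm.read_state();R=np.array(s["orientation"]);g=np.array(s["eef_pos"])+R@[0,0,arm.hold_point_z]
    st();im=snap('scene',f);x,y=map(int,proj('scene',g))
    c=im[max(0,y-75):y+75,max(0,x-100):x+100,::-1];cv2.imwrite(f,cv2.resize(c,None,fx=3,fy=3,interpolation=2))
    m={'tumbler':74,'bottle':132}[lab]
    for k in('center','mouth'):
        print(k,[(round(r['score'],2),np.round(r['position']).tolist()) for r in arm.spot_point(lab+'_'+k,'scene')[:3]])
    for a in range(0,100,15): print(a,*[np.round(proj('scene',g+d*(R[:,0]*np.cos(np.radians(a))+np.array([0,0,-np.sin(np.radians(a))])))).tolist() for d in(L,m)])
E
python3 -c "
from h import *
tilt('pics/s3.png')"
```

```text
t 6.42 p [496.3 319.1 185.3] hd -12.0 F [ 1.1  0.2 -1.5] w 60.0 ff 3.0 q [-0.17  0.28 -0.56  1.65  0.16  1.25 -2.55]
center [(0.72, [334.0, 119.0]), (0.23, [378.0, 251.0])]
mouth [(0.85, [343.0, 128.0]), (0.36, [203.0, 228.0])]
0 [333.0, 113.0] [348.0, 121.0]
15 [332.0, 115.0] [346.0, 128.0]
30 [331.0, 117.0] [343.0, 133.0]
45 [330.0, 119.0] [339.0, 136.0]
60 [328.0, 119.0] [334.0, 137.0]
75 [325.0, 119.0] [328.0, 136.0]
90 [323.0, 118.0] [322.0, 133.0]
```

Request:
{"op": "apply_moves", "data": {
  "commands": "0.05 0 0 0.06 0; 0.05 0 0 -0.06 0; 0.05 0 0 0.06 0; 0.05 0 0 -0.06 0; 0.05 0 0 0 0",
  "newtons": 3
}}

```text
clock: 7.2
eef_pos: [495.7, 318.7, 184.2]
orientation: [[0.978, -0.207, 0.002], [-0.207, -0.978, 0.001], [0.001, -0.002, -1.0]]
wrist_force: [0.4, 0.4, -0.6]
grip_width: 60.1
finger_force: 3.0
```

```bash
python3 -c "
from h import *
tilt('pics/s4.png')"
```

```text
t 7.2 p [495.7 318.7 184.2] hd -12.0 F [ 0.4  0.4 -0.6] w 60.1 ff 3.0 q [-0.18  0.28 -0.56  1.65  0.16  1.25 -2.55]
center [(0.71, [325.0, 120.0]), (0.69, [332.0, 222.0])]
mouth [(0.75, [328.0, 138.0])]
0 [333.0, 113.0] [348.0, 122.0]
15 [332.0, 116.0] [346.0, 128.0]
30 [331.0, 118.0] [343.0, 133.0]
45 [329.0, 119.0] [339.0, 136.0]
60 [327.0, 119.0] [334.0, 137.0]
75 [325.0, 119.0] [328.0, 136.0]
90 [323.0, 118.0] [322.0, 133.0]
```

View pics/s4.png

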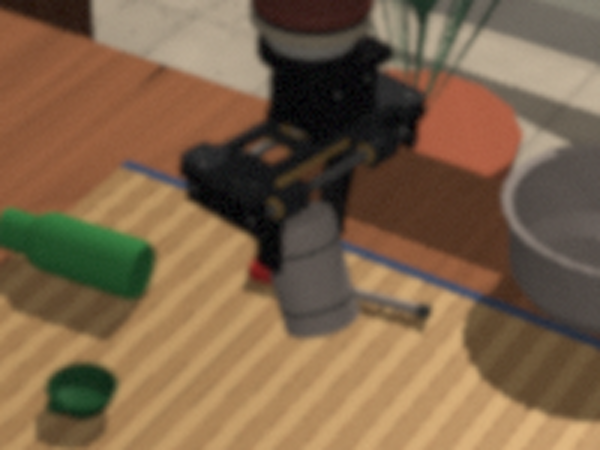

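Request:
{"op": "apply_moves", "data": {
  "commands": "0.05 0 0 0.05 0; 0.05 0 0 0.05 0; 0.05 0 0 0.019 0; 0.05 0 0 0.006 0; 0.05 0 0 0.004 0"
}}

```text
clock: 7.98
eef_pos: [496.2, 318.2, 55.2]
orientation: [[0.978, -0.208, 0.002], [-0.208, -0.978, 0.001], [0.002, -0.001, -1.0]]
wrist_force: [0.0, -3.1, 5.2]
grip_width: 61.4
finger_force: 3.1
```

```bash
python3 -c "
from h import *
tilt('pics/s5.png')"
```

```text
t 7.97 p [496.2 318.2  55.2] hd -12.0 F [ 0.  -3.1  5.2] w 61.4 ff 3.1 q [-0.23  0.4  -0.51  1.78  0.23  1.02 -2.6 ]
center [(0.89, [321.0, 160.0])]
mouth [(0.82, [327.0, 174.0]), (0.17, [323.0, 302.0])]
0 [330.0, 157.0] [344.0, 165.0]
15 [329.0, 159.0] [342.0, 171.0]
30 [328.0, 160.0] [339.0, 175.0]
45 [327.0, 161.0] [336.0, 177.0]
60 [325.0, 161.0] [331.0, 177.0]
75 [323.0, 161.0] [325.0, 176.0]
90 [320.0, 160.0] [320.0, 173.0]
```

Request:
{"op": "apply_moves", "data": {
  "commands": "0.05 0 0 0.003 0; 0.05 0 0 0 0; 0.08 0 0 0 0; 0.08 0 0 0 0; 0.08 0 0 0 0"
}}

```text
clock: 8.75
eef_pos: [494.8, 318.2, 50.6]
orientation: [[0.978, -0.207, -0.0], [-0.207, -0.978, 0.0], [-0.0, -0.0, -1.0]]
wrist_force: [-0.3, -0.6, 0.5]
grip_width: 78.1
finger_force: 0.0
```

```bash
python3 -c "
from h import *
tilt('pics/s6.png')"
```

```text
t 8.75 p [494.8 318.2  50.6] hd -12.0 F [-0.3 -0.6  0.5] w 78.1 ff 0.0 q [-0.23  0.41 -0.51  1.78  0.23  1.01 -2.6 ]
center [(0.64, [328.0, 167.0]), (0.56, [324.0, 173.0]), (0.21, [206.0, 229.0])]
mouth [(0.85, [325.0, 177.0])]
0 [329.0, 158.0] [343.0, 167.0]
15 [329.0, 160.0] [342.0, 172.0]
30 [328.0, 162.0] [339.0, 176.0]
45 [326.0, 162.0] [335.0, 178.0]
60 [324.0, 163.0] [330.0, 179.0]
75 [322.0, 162.0] [325.0, 177.0]
90 [320.0, 161.0] [319.0, 174.0]
```

View pics/s6.png

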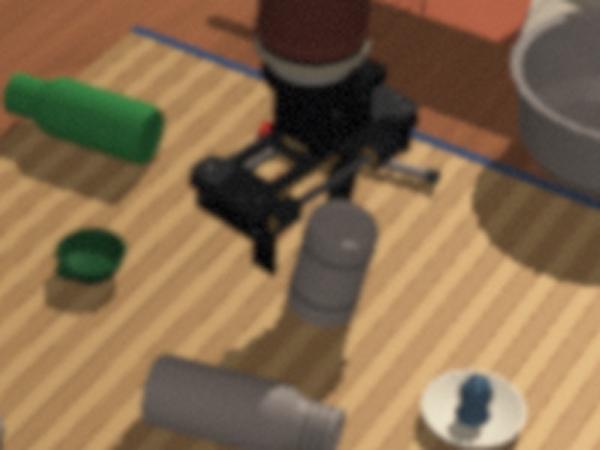

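```bash
python3 -c "
from h import *
s=arm.read_state();g=np.array(s['eef_pos'])+[0,0,18.7];x,y=map(int,proj('scene',g))
o=np.array([max(0,x-100),max(0,y-75)])
print('top',at('scene',o+np.array([341,228])/3,90),'bot',at('scene',o+np.array([324,302])/3,0))
b=arm.boxes_of('tumbler_center','scene');print(b[:2])
print(s['eef_pos'], at('scene',(325,177),0))
import itertools
for c in((510,315),(520,312),(525,312)):
  P=np.array([proj('scene',[c[0]+30*np.cos(a),c[1]+30*np.sin(a),z]) for a in np.linspace(0,6.28,40) for z in(0,90)]);print(c,P.min(0),P.max(0))
"
```

```text
top [534.64766493 312.22320186  90.        ] bot [522.37154668 315.22540304   0.        ]
[{'rect': [317.4, 144.4, 345.8, 184.3], 'score': 0.95}]
[494.97239809 317.97349992  50.67566089] [514.76494648 313.16497916   0.        ]
(510, 315) [311.94484956 140.84449025] [337.81755907 184.07177951]
(520, 312) [314.68452084 142.925285  ] [340.80745938 186.30172122]
(525, 312) [316.37201591 143.64469314] [342.61849019 187.07223522]
```

Request:
{"op": "apply_moves", "data": {
  "commands": "0.087 0.011 0 -0.002 0; 0.087 0.011 -0.001 0 0; 0.087 0.011 -0.001 0 0; 0.05 0 0 0 0; 0.05 0 0 0 0",
  "newtons": 15
}}

```text
clock: 9.57
eef_pos: [527.5, 313.1, 52.6]
orientation: [[0.978, -0.208, -0.001], [-0.208, -0.978, 0.0], [-0.001, 0.0, -1.0]]
wrist_force: [-0.4, -0.4, -0.4]
grip_width: 74.2
finger_force: 0.0
```

Request:
{"op": "apply_moves", "data": {
  "commands": "0.05 0 0 0 0; 0.05 0 0 0 0"
}}

```text
clock: 9.82
eef_pos: [527.5, 313.0, 52.8]
orientation: [[0.978, -0.207, -0.0], [-0.207, -0.978, -0.0], [-0.0, 0.0, -1.0]]
wrist_force: [-0.0, -0.2, -0.0]
grip_width: 60.0
finger_force: 15.0
```

```bash
python3 -c "
from h import *
tilt('pics/s7.png');print(arm.boxes_of('tumbler_center','scene')[:1]);plan((495,310,160,-11,3),(515,40,180,-11,5),(519,-199.5,180,-11,5))"
```

```text
t 9.82 p [527.5 313.   52.8] hd -12.0 F [-0.  -0.2 -0. ] w 60.0 ff 15.0 q [-0.22  0.45 -0.49  1.72  0.24  1.03 -2.57]
center [(0.56, [329.0, 167.0])]
mouth [(0.86, [324.0, 176.0])]
0 [340.0, 163.0] [354.0, 172.0]
15 [339.0, 165.0] [353.0, 178.0]
30 [338.0, 167.0] [350.0, 182.0]
45 [337.0, 168.0] [345.0, 184.0]
60 [335.0, 168.0] [340.0, 184.0]
75 [332.0, 168.0] [335.0, 183.0]
90 [330.0, 166.0] [329.0, 180.0]
[{'rect': [316.0, 149.7, 343.0, 185.0], 'score': 0.59}]
0.087 -0.0104 0.0033 -0.0357 -0.006; 0.087 -0.0104 0.0032 -0.0357 -0.006; 0.087 -0.0105 0.0031 -0.0357 -0.006
0.087 0.0142 0.0522 -0.0040 -0.000; 0.087 0.0142 0.0522 -0.0040 -0.000; 0.087 0.0142 0.0522 -0.0040 -0.000; 0.087 0.0142 0.0522 -0.0040 -0.000; 0.087 0.0142 0.0522 -0.0040 -0.000
0.087 0.0099 0.0469 -0.0000 -0.000; 0.087 0.0099 0.0469 -0.0000 -0.000; 0.087 0.0099 0.0469 -0.0000 -0.000; 0.087 0.0099 0.0469 -0.0000 -0.000; 0.087 0.0099 0.0469 -0.0000 -0.000
```

Request:
{"op": "apply_moves", "data": {
  "commands": "0.05 0 0 -0.02 0; 0.05 0 0 -0.045 0; 0.05 0 0 -0.05 0; 0.05 0.005 0.025 0 0; 0.05 0.0099 0.0503 0 0",
  "newtons": 20
}}

```text
clock: 10.65
eef_pos: [526.6, 238.1, 170.1]
orientation: [[0.979, -0.204, 0.003], [-0.204, -0.979, 0.002], [0.002, -0.003, -1.0]]
wrist_force: [0.9, -1.4, -1.9]
grip_width: 59.9
finger_force: 20.0
```

Request:
{"op": "apply_moves", "data": {
  "commands": "0.05 0.0099 0.0503 0 0; 0.05 0.0099 0.0503 0 0; 0.05 0.0099 0.0503 0 0; 0.05 0.0099 0.0503 0 0; 0.05 0.0099 0.0503 0 0"
}}

```text
clock: 11.28
eef_pos: [523.1, -21.5, 169.5]
orientation: [[0.978, -0.207, 0.002], [-0.207, -0.978, 0.0], [0.002, -0.0, -1.0]]
wrist_force: [0.4, -0.2, 0.1]
grip_width: 59.8
finger_force: 20.0
```

Request:
{"op": "apply_moves", "data": {
  "commands": "0.05 0.0099 0.0503 0 0; 0.05 0.0099 0.0503 0 0; 0.05 0.0099 0.0503 0 0; 0.05 0.005 0.025 0 0; 0.05 0 0 0 0"
}}

```text
clock: 11.9
eef_pos: [520.1, -201.7, 169.0]
orientation: [[0.977, -0.211, 0.001], [-0.211, -0.977, -0.001], [0.001, 0.0, -1.0]]
wrist_force: [-0.8, 0.1, -1.0]
grip_width: 59.6
finger_force: 20.0
```

```bash
python3 -c "
from h import *
tilt('pics/s8.png');b=arm.boxes_of('tumbler_center','scene')[:2];print(b);plan((519,-199.5,165,-11,1))
s=arm.read_state()['eef_pos'];
P=np.array([proj('scene',[s[0]+30*np.cos(a),s[1]+30*np.sin(a),z+s[2]-52.8]) for a in np.linspace(0,6.28,40) for z in(0,90)]);print(P.min(0),P.max(0))"
```

```text
t 11.9 p [ 520.1 -201.7  169. ] hd -12.2 F [-0.8  0.1 -1. ] w 59.6 ff 20.0 q [ 0.46  0.19 -0.2   1.76  0.04  1.2  -1.53]
center [(0.75, [180.0, 278.0])]
mouth [(0.69, [183.0, 289.0])]
0 [192.0, 278.0] [208.0, 294.0]
15 [192.0, 280.0] [208.0, 299.0]
30 [191.0, 282.0] [207.0, 303.0]
45 [190.0, 282.0] [204.0, 303.0]
60 [189.0, 282.0] [199.0, 302.0]
75 [186.0, 280.0] [194.0, 298.0]
90 [184.0, 278.0] [187.0, 293.0]
[{'rect': [166.8, 250.2, 204.8, 304.9], 'score': 0.62}]
0.087 -0.0014 0.0020 0.0034 -0.015
[164.48372863 247.45970487] [205.10643335 304.49576523]
```

View pics/s8.png

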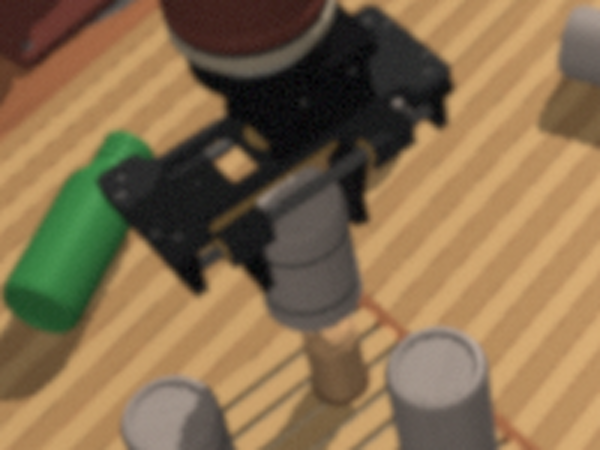

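```bash
python3 -c "
from h import *
for c in((519,-199.5),(520,-201.7)):
  for z in (18,83,116,206): print(c,z,proj('scene',[*c,z]),proj('top',[*c,z]))
s=arm.read_state();x,y=map(int,proj('scene',s['eef_pos']+np.array([0,0,18.7])));o=np.array([max(0,x-100),max(0,y-75)]);print(o)
im=cv2.imread('pics/scene1.png');t=cv2.imread('pics/top1.png')
# peg mask (tan wood brighter than surroundings) row centres in scene1
hsv=cv2.cvtColor(im,cv2.COLOR_BGR2HSV)
for r in range(294,330,4): print(r,' '.join('%d'%v for v in im[r,174:210,2]))
"
```

```text
(519, -199.5) 18 [194.51087395 319.2632063 ] [401.18538481 207.39516132]
(519, -199.5) 83 [190.02740359 300.9155185 ] [406.81393311 203.55593235]
(519, -199.5) 116 [187.59541723 290.90748786] [409.89272615 201.45449253]
(519, -199.5) 206 [180.36204219 260.9074481 ] [419.16628635 195.11876915]
(520, -201.7) 18 [194.1855823  320.29399833] [402.03542682 207.03121701]
(520, -201.7) 83 [189.67863901 301.96937046] [407.7051859  203.17432137]
(520, -201.7) 116 [187.23358305 291.972514  ] [410.80641938 201.0632676 ]
(520, -201.7) 206 [179.95992175 262.00001654] [420.14711551 194.69881247]
[ 83 192]
294 154 154 155 155 155 153 157 157 162 171 174 178 177 176 176 177 179 179 177 176 176 178 177 173 160 142 132 131 133 134 137 141 147 158 170 175
298 156 154 157 157 164 169 173 175 174 171 168 169 170 174 176 178 179 179 179 181 181 180 171 159 156 165 174 177 178 175 173 167 153 138 134 137
302 157 164 171 174 177 176 174 163 147 148 159 165 163 165 167 173 176 178 179 178 178 179 172 163 158 165 168 171 162 149 128 113 121 139 161 171
306 177 177 178 178 177 176 171 153 128 114 121 137 152 158 159 160 157 156 153 149 144 138 133 132 127 118 114 125 146 163 170 177 178 180 179 179
310 176 177 174 165 152 136 125 122 121 109 100 102 106 110 112 112 111 109 109 110 111 107 102 97 94 90 102 130 161 175 177 177 169 157 136 121
314 131 126 130 146 161 172 176 177 167 147 115 95 89 91 92 97 101 101 99 99 96 94 90 91 88 90 89 96 111 119 122 131 145 156 161 148
318 170 175 178 177 179 177 174 169 154 133 109 92 90 88 91 95 97 99 99 101 98 95 95 94 91 90 88 88 94 116 148 170 177 176 162 130
322 176 173 165 153 136 126 125 136 144 135 115 90 82 83 86 91 94 99 99 102 101 101 97 94 94 92 90 92 101 129 157 169 162 148 128 107
326 122 123 139 156 166 164 152 132 113 107 106 103 97 88 79 75 80 82 83 88 88 88 86 86 104 126 140 147 141 130 123 130 147 160 168 166
```

Request:
{"op": "apply_moves", "data": {
  "commands": "0.05 -0.0014 -0.002 0.01 0; 0.05 0 0 0.025 0; 0.05 0 0 0.025 0; 0.05 0 0 0.02 0; 0.05 0 0 0.01 0"
}}

```text
clock: 12.72
eef_pos: [518.6, -196.0, 76.2]
orientation: [[0.978, -0.207, -0.002], [-0.207, -0.978, 0.001], [-0.002, -0.0, -1.0]]
wrist_force: [-0.7, 0.7, -1.1]
grip_width: 59.7
finger_force: 20.0
```

```bash
python3 -c "
from h import *
st();plan((519,-199.5,70,-12.2,1))"
```

```text
t 12.72 p [ 518.6 -196.    76.2] hd -11.9 F [-0.7  0.7 -1.1] w 59.7 ff 20.0 q [ 0.45  0.28 -0.2   1.86  0.06  1.01 -1.55]
0.087 0.0011 0.0033 0.0062 0.005
```

Request:
{"op": "apply_moves", "data": {
  "commands": "0.05 0.001 0.003 0.003 0; 0.05 0 0 0.002 0; 0.05 0 0 0.001 0; 0.05 0 0 0.001 0"
}}

```text
clock: 13.22
eef_pos: [520.0, -200.3, 71.2]
orientation: [[0.978, -0.208, 0.001], [-0.208, -0.978, -0.0], [0.001, 0.0, -1.0]]
wrist_force: [0.5, -0.4, -1.0]
grip_width: 59.7
finger_force: 20.0
```

```bash
python3 -c "
from h import *
st();st()"
```

```text
t 13.22 p [ 520.  -200.3   71.2] hd -12.0 F [ 0.5 -0.4 -1. ] w 59.7 ff 20.0 q [ 0.46  0.29 -0.2   1.86  0.07  1.   -1.55]
t 13.22 p [ 520.  -200.3   71.2] hd -12.0 F [ 0.5 -0.4 -1. ] w 59.7 ff 20.0 q [ 0.46  0.29 -0.2   1.86  0.07  1.   -1.55]
```

Not in contact yet; creep down until force shows.

Request:
{"op": "apply_moves", "data": {
  "commands": "0.05 0 0 0.001 0; 0.05 0 0 0.001 0; 0.05 0 0 0 0"
}}

```text
clock: 13.6
eef_pos: [520.2, -200.4, 70.6]
orientation: [[0.978, -0.208, 0.001], [-0.208, -0.978, -0.001], [0.001, 0.0, -1.0]]
wrist_force: [-5.8, 0.5, 14.6]
grip_width: 60.2
finger_force: 20.0
```

Request:
{"op": "apply_moves", "data": {
  "commands": "0.05 0 0 0 0; 0.087 0 0 0 0; 0.087 0 0 0 0; 0.087 0 0 0 0",
  "newtons": 3
}}

```text
clock: 14.1
eef_pos: [519.6, -200.1, 68.6]
orientation: [[0.978, -0.208, -0.0], [-0.208, -0.978, 0.0], [-0.0, -0.0, -1.0]]
wrist_force: [-0.6, -0.3, 0.3]
grip_width: 81.6
finger_force: 0.0
```

Request:
{"op": "apply_moves", "data": {
  "commands": "0.087 0 0 -0.03 0; 0.087 0 0 -0.05 0; 0.087 0 0 -0.05 0; 0.087 0 -0.02 -0.02 0; 0.087 -0.0094 -0.0556 0 0"
}}

```text
clock: 14.72
eef_pos: [527.1, -126.5, 220.7]
orientation: [[0.977, -0.213, 0.003], [-0.213, -0.977, -0.002], [0.004, 0.001, -1.0]]
wrist_force: [0.3, 1.0, 0.1]
grip_width: 86.6
finger_force: 0.0
```

```bash
python3 -c "
from h import *
st();im=snap('scene','pics/s9.png');plan((492,137,150,12.6,6),(492,137,14,12.6,3))
print(arm.boxes_of('tumbler_center','scene')[:3],arm.boxes_of('drying_tumbler','scene')[:3],arm.spot_point('bottle_center','scene'),arm.spot_point('bottle_mouth','scene'))
P=np.array([proj('scene',[519+30*np.cos(a),-200+30*np.sin(a),z+18]) for a in np.linspace(0,6.28,40) for z in(0,90)]);print(P.min(0),P.max(0))"
```

```text
t 14.72 p [ 527.1 -126.5  220.7] hd -12.3 F [0.3 1.  0.1] w 86.6 ff 0.0 q [ 0.38  0.13 -0.25  1.72  0.03  1.29 -1.66]
0.087 -0.0143 -0.0400 0.0117 -0.071; 0.087 -0.0114 -0.0409 0.0117 -0.071; 0.087 -0.0085 -0.0416 0.0117 -0.071; 0.087 -0.0056 -0.0421 0.0117 -0.071; 0.087 -0.0026 -0.0424 0.0117 -0.071; 0.087 0.0004 -0.0424 0.0117 -0.071
0.087 0.0000 0.0000 0.0453 0.000; 0.087 0.0000 0.0000 0.0453 0.000; 0.087 0.0000 0.0000 0.0453 0.000
[{'rect': [169.2, 279.4, 210.9, 333.7], 'score': 0.84}] [{'rect': [122.0, 314.7, 163.9, 369.9], 'score': 0.7}] [{'position': [108.8, 267.8], 'score': 0.96}, {'position': [247.0, 113.6], 'score': 0.8}, {'position': [299.6, 212.5], 'score': 0.6}, {'position': [230.4, 355.5], 'score': 0.17}] [{'position': [225.6, 104.5], 'score': 0.97}, {'position': [331.9, 221.5], 'score': 0.86}, {'position': [122.0, 247.2], 'score': 0.77}]
[171.93084512 280.4853078 ] [209.41955768 332.64218538]
```

Request:
{"op": "apply_moves", "data": {
  "commands": "0.087 -0.0143 -0.040 0.0117 -0.071; 0.087 -0.0114 -0.0409 0.0117 -0.071; 0.087 -0.0085 -0.0416 0.0117 -0.071; 0.087 -0.0056 -0.0421 0.0117 -0.071; 0.087 -0.0026 -0.0424 0.0117 -0.071"
}}

```text
clock: 15.6
eef_pos: [497.7, 85.9, 159.7]
orientation: [[0.989, 0.145, -0.0], [0.145, -0.989, -0.0], [-0.0, 0.0, -1.0]]
wrist_force: [-0.2, -0.2, -0.6]
grip_width: 86.8
finger_force: 0.0
```

Request:
{"op": "apply_moves", "data": {
  "commands": "0.087 0.0004 -0.0424 0.0117 -0.071; 0.087 0 0 0.02 0",
  "newtons": 4
}}

```text
clock: 15.85
eef_pos: [492.0, 130.8, 128.6]
orientation: [[0.976, 0.219, 0.001], [0.219, -0.976, 0.001], [0.001, -0.001, -1.0]]
wrist_force: [0.1, -0.5, 0.3]
grip_width: 87.0
finger_force: 0.0
```

```bash
python3 -c "
from h import *
st();plan((489,136.4,12,12.6,3))"
```

```text
t 15.85 p [492.  130.8 128.6] hd 12.7 F [ 0.1 -0.5  0.3] w 87.0 ff 0.0 q [ 0.11  0.16 -0.5   1.9   0.08  1.1  -1.76]
0.087 -0.0006 -0.0021 0.0389 0.000; 0.087 -0.0006 -0.0021 0.0389 0.000; 0.087 -0.0006 -0.0021 0.0389 0.000
```

Request:
{"op": "apply_moves", "data": {
  "commands": "0.087 -0.0006 -0.0021 0.0389 0; 0.087 -0.0006 -0.0021 0.0389 0; 0.087 -0.0006 -0.0021 0.038 0; 0.087 0 0 0 0; 0.05 0 0 0 0"
}}

```text
clock: 16.48
eef_pos: [489.8, 133.5, 13.8]
orientation: [[0.977, 0.214, 0.001], [0.214, -0.977, 0.0], [0.001, -0.0, -1.0]]
wrist_force: [-0.0, 0.3, 0.4]
grip_width: 82.5
finger_force: 0.0
```

Request:
{"op": "apply_moves", "data": {
  "commands": "0.05 0 0 0 0; 0.05 0 0 0 0; 0.05 0 0 0 0"
}}

```text
clock: 16.85
eef_pos: [489.4, 134.0, 13.6]
orientation: [[0.977, 0.215, 0.001], [0.215, -0.977, 0.0], [0.001, 0.0, -1.0]]
wrist_force: [-1.0, 0.0, 5.3]
grip_width: 58.6
finger_force: 4.0
```

Request:
{"op": "apply_moves", "data": {
  "commands": "0.05 0 0 -0.015 0; 0.05 0 0 -0.025 0; 0.05 0 0 -0.025 0; 0.05 0 0 -0.025 0; 0.05 0 0 -0.025 0"
}}

```text
clock: 17.48
eef_pos: [488.5, 133.9, 129.4]
orientation: [[0.977, 0.215, 0.0], [0.215, -0.977, 0.0], [0.0, -0.0, -1.0]]
wrist_force: [0.2, -0.4, -2.3]
grip_width: 58.1
finger_force: 4.0
```

```bash
python3 -c "
from h import *
tilt('pics/s10.png','bottle',60);print(arm.boxes_of('bottle_center','scene'))"
```

```text
t 17.48 p [488.5 133.9 129.4] hd 12.4 F [ 0.2 -0.4 -2.3] w 58.1 ff 4.0 q [ 0.11  0.15 -0.5   1.9   0.08  1.11 -1.78]
center [(0.97, [106.0, 267.0]), (0.91, [249.0, 114.0]), (0.68, [381.0, 216.0])]
mouth [(0.87, [294.0, 218.0]), (0.76, [223.0, 108.0]), (0.61, [124.0, 239.0])]
0 [301.0, 177.0] [334.0, 185.0]
15 [300.0, 182.0] [331.0, 196.0]
30 [298.0, 186.0] [324.0, 205.0]
45 [294.0, 189.0] [315.0, 211.0]
60 [288.0, 190.0] [303.0, 214.0]
75 [282.0, 191.0] [290.0, 214.0]
90 [276.0, 190.0] [276.0, 212.0]
[{'rect': [221.9, 100.8, 260.1, 128.0], 'score': 0.87}, {'rect': [270.6, 163.2, 304.0, 226.8], 'score': 0.78}, {'rect': [81.0, 237.5, 131.2, 303.5], 'score': 0.6}]
```

Request:
{"op": "apply_moves", "data": {
  "commands": "0.05 0 0 -0.05 0; 0.05 0 0 0.04 0; 0.05 0 0 -0.05 0; 0.05 0 0 0.04 0; 0.05 0 0 0 0",
  "newtons": 3.5
}}

```text
clock: 18.3
eef_pos: [486.3, 133.0, 144.6]
orientation: [[0.977, 0.215, -0.006], [0.215, -0.977, -0.001], [-0.007, -0.0, -1.0]]
wrist_force: [-0.2, -0.0, -2.5]
grip_width: 57.8
finger_force: 3.5
```

```bash
python3 -c "
from h import *
tilt('pics/s11.png','bottle',60);print(arm.boxes_of('bottle_center','scene'))"
```

```text
t 18.3 p [486.3 133.  144.6] hd 12.4 F [-0.2 -0.  -2.5] w 57.8 ff 3.5 q [ 0.12  0.14 -0.51  1.89  0.07  1.14 -1.77]
center [(0.87, [109.0, 266.0]), (0.83, [245.0, 116.0]), (0.58, [272.0, 190.0])]
mouth [(0.65, [122.0, 242.0]), (0.57, [224.0, 104.0])]
0 [300.0, 171.0] [333.0, 180.0]
15 [299.0, 176.0] [330.0, 191.0]
30 [297.0, 181.0] [323.0, 200.0]
45 [293.0, 184.0] [314.0, 206.0]
60 [287.0, 185.0] [302.0, 209.0]
75 [281.0, 186.0] [289.0, 209.0]
90 [275.0, 185.0] [275.0, 207.0]
[{'rect': [221.9, 103.9, 260.0, 126.2], 'score': 0.8}, {'rect': [261.7, 161.9, 290.1, 222.0], 'score': 0.68}, {'rect': [80.0, 237.4, 131.9, 303.1], 'score': 0.56}, {'rect': [365.9, 233.4, 394.4, 262.1], 'score': 0.26}]
```

Request:
{"op": "apply_moves", "data": {
  "commands": "0.05 0 0 0.008 0; 0.05 0 0 0.006 0; 0.05 0 0 0.004 0; 0.05 0 0 0.004 0"
}}

```text
clock: 19.0
eef_pos: [489.3, 134.0, 126.1]
orientation: [[0.977, 0.215, 0.001], [0.215, -0.977, 0.0], [0.001, 0.0, -1.0]]
wrist_force: [-0.8, -0.4, 5.0]
grip_width: 58.1
finger_force: 3.5
```

Request:
{"op": "apply_moves", "data": {
  "commands": "0.05 0 0 0.004 0; 0.05 0 0 0.004 0; 0.05 0 0 0 0"
}}

```text
clock: 19.38
eef_pos: [488.8, 133.9, 117.6]
orientation: [[0.977, 0.215, -0.0], [0.215, -0.977, 0.0], [-0.0, -0.0, -1.0]]
wrist_force: [0.1, -1.2, -0.2]
grip_width: 57.8
finger_force: 3.5
```

```bash
python3 -c "
from h import *
tilt('pics/s12.png','bottle',60);print(arm.boxes_of('bottle_center','scene'))
for c in((489,134),(480,134),(498,134)):
  P=np.array([proj('scene',[c[0]+r*np.cos(a),c[1]+r*np.sin(a),z]) for a in np.linspace(0,6.28,40) for z,r in((0,20),(150,29),(52,29))]);print(c,P.min(0),P.max(0))"
```

```text
t 19.38 p [488.8 133.9 117.6] hd 12.4 F [ 0.1 -1.2 -0.2] w 57.8 ff 3.5 q [ 0.11  0.17 -0.51  1.92  0.09  1.08 -1.78]
center [(0.84, [272.0, 190.0]), (0.76, [249.0, 113.0]), (0.67, [108.0, 267.0])]
mouth [(0.97, [226.0, 109.0]), (0.63, [122.0, 246.0])]
0 [301.0, 181.0] [333.0, 189.0]
15 [300.0, 186.0] [330.0, 200.0]
30 [298.0, 190.0] [324.0, 208.0]
45 [294.0, 193.0] [315.0, 214.0]
60 [288.0, 194.0] [303.0, 217.0]
75 [282.0, 194.0] [290.0, 218.0]
90 [276.0, 193.0] [277.0, 215.0]
[{'rect': [222.1, 101.0, 262.2, 128.9], 'score': 0.94}, {'rect': [81.8, 234.5, 133.0, 301.4], 'score': 0.92}, {'rect': [262.3, 168.4, 287.9, 223.2], 'score': 0.62}, {'rect': [345.5, 262.9, 375.0, 287.1], 'score': 0.56}]
(489, 134) [262.26071492 160.41508321] [289.02912904 222.55207719]
(480, 134) [258.88591872 158.93520616] [285.76568568 220.9814406 ]
(498, 134) [265.65684334 161.90451033] [292.48573202 224.1313748 ]
```

View pics/s12.png

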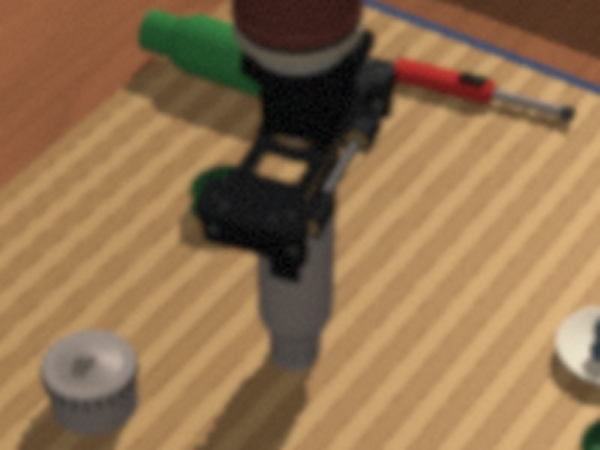

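Request:
{"op": "apply_moves", "data": {
  "commands": "0.05 0 0 0.004 0; 0.05 0 0 0.003 0; 0.05 0 0 0 0",
  "newtons": 3
}}

```text
clock: 19.95
eef_pos: [488.6, 133.8, 110.4]
orientation: [[0.977, 0.215, -0.001], [0.215, -0.977, -0.0], [-0.001, -0.0, -1.0]]
wrist_force: [0.5, -0.7, 0.6]
grip_width: 57.7
finger_force: 3.0
```

Request:
{"op": "apply_moves", "data": {
  "commands": "0.05 0 0 0 0; 0.05 0 0 0 0",
  "newtons": 20
}}

```text
clock: 20.2
eef_pos: [488.5, 133.8, 110.5]
orientation: [[0.977, 0.215, -0.001], [0.215, -0.977, -0.0], [-0.001, -0.0, -1.0]]
wrist_force: [0.7, 0.4, -1.4]
grip_width: 58.0
finger_force: 20.0
```

Request:
{"op": "apply_moves", "data": {
  "commands": "0.05 0 0 -0.025 0; 0.05 0 0 -0.04 0; 0.05 0 0 -0.045 0; 0.05 0 0 -0.045 0; 0.05 0 0 -0.03 0"
}}

```text
clock: 20.82
eef_pos: [488.9, 134.1, 297.7]
orientation: [[0.977, 0.215, 0.001], [0.215, -0.977, 0.0], [0.001, 0.0, -1.0]]
wrist_force: [0.3, 0.4, -2.1]
grip_width: 57.5
finger_force: 20.0
```

```bash
python3 -c "
from h import *
tilt('pics/s13.png','bottle',60);print([b for b in arm.boxes_of('bottle_center','scene')])
s=arm.read_state()['eef_pos']
P=np.array([proj('scene',[s[0]+r*np.cos(a),s[1]+r*np.sin(a),z+s[2]-111]) for a in np.linspace(0,6.28,40) for z,r in((0,20),(150,29),(52,29))]);print(P.min(0),P.max(0))
plan((610,-334,297,12.4,10))"
```

```text
t 20.82 p [488.9 134.1 297.7] hd 12.4 F [ 0.3  0.4 -2.1] w 57.5 ff 20.0 q [ 0.14  0.04 -0.5   1.67  0.02  1.44 -1.72]
center [(0.79, [108.0, 266.0]), (0.63, [272.0, 124.0]), (0.38, [148.0, 354.0])]
mouth [(0.89, [121.0, 242.0]), (0.67, [224.0, 107.0]), (0.62, [270.0, 158.0])]
0 [303.0, 113.0] [339.0, 121.0]
15 [302.0, 119.0] [336.0, 134.0]
30 [299.0, 124.0] [328.0, 146.0]
45 [294.0, 128.0] [318.0, 154.0]
60 [288.0, 131.0] [305.0, 158.0]
75 [282.0, 131.0] [290.0, 159.0]
90 [275.0, 130.0] [275.0, 157.0]
[{'rect': [221.3, 101.5, 258.4, 128.3], 'score': 0.84}, {'rect': [81.7, 237.3, 130.9, 303.4], 'score': 0.79}, {'rect': [256.6, 99.8, 286.4, 162.0], 'score': 0.72}]
[258.6594187   90.05123292] [288.77518878 163.63514869]
0.087 0.0018 0.0483 -0.0002 0.000; 0.087 0.0018 0.0483 -0.0002 0.000; 0.087 0.0018 0.0483 -0.0002 0.000; 0.087 0.0018 0.0483 -0.0002 0.000; 0.087 0.0018 0.0483 -0.0002 0.000; 0.087 0.0018 0.0483 -0.0002 0.000; 0.087 0.0018 0.0483 -0.0002 0.000; 0.087 0.0018 0.0483 -0.0002 0.000; 0.087 0.0018 0.0483 -0.0002 0.000; 0.087 0.0018 0.0483 -0.0002 0.000
```

Request:
{"op": "apply_moves", "data": {
  "commands": "0.05 0.001 0.025 0 0; 0.05 0.0018 0.0483 0 0; 0.05 0.0018 0.0483 0 0; 0.05 0.0018 0.0483 0 0; 0.05 0.0018 0.0483 0 0"
}}

```text
clock: 21.65
eef_pos: [543.2, -78.9, 293.6]
orientation: [[0.977, 0.215, -0.003], [0.215, -0.977, 0.0], [-0.003, -0.001, -1.0]]
wrist_force: [0.3, 0.5, -2.0]
grip_width: 57.9
finger_force: 20.0
```

Request:
{"op": "apply_moves", "data": {
  "commands": "0.05 0.0018 0.0483 0 0; 0.05 0.0018 0.0483 0 0; 0.05 0.0018 0.0483 0 0; 0.05 0.0018 0.0483 0 0; 0.05 0.0018 0.0483 0 0"
}}

```text
clock: 22.28
eef_pos: [604.1, -312.6, 293.1]
orientation: [[0.977, 0.215, -0.003], [0.215, -0.977, 0.001], [-0.003, -0.002, -1.0]]
wrist_force: [0.7, -0.4, -0.7]
grip_width: 57.8
finger_force: 20.0
```

Request:
{"op": "apply_moves", "data": {
  "commands": "0.05 0.001 0.0233 0 0; 0.05 0 0 0 0"
}}

```text
clock: 22.52
eef_pos: [609.3, -335.9, 292.3]
orientation: [[0.977, 0.212, -0.004], [0.212, -0.977, 0.001], [-0.004, -0.002, -1.0]]
wrist_force: [0.7, 0.4, -2.0]
grip_width: 57.6
finger_force: 20.0
```

```bash
cat > m.py <<'E'
from h import *
import sys
from scipy.optimize import least_squares
st();snap('scene',sys.argv[1]);snap('top','pics/t'+sys.argv[1][6:])
s=np.array(arm.read_state()['eef_pos'])
def box(cam,dx,dy,dz):
    P=np.array([proj(cam,[s[0]+dx+r*np.cos(a),s[1]+dy+r*np.sin(a),z+s[2]-110.5+dz]) for a in np.linspace(0,6.28,40) for z,r in((0,20),(150,29),(52,29))]);return np.r_[P.min(0),P.max(0)]
print('pred',np.round(box('scene',0,0,0)),np.round(box('top',0,0,0)))
for cam in('scene','top'):
  for l in('bottle_center','bottle_mouth'):
    print(cam,l,[(round(b['score'],2),np.round(b['rect']).tolist()) for b in arm.boxes_of(l,cam)] if 'cen' in l else '',[(round(b['score'],2),np.round(b['position']).tolist()) for b in arm.spot_point(l,cam)])
print('c',proj('scene',s+[0,0,-35.5]),'m',proj('scene',s+[0,0,-110.5]),'peg',proj('scene',[610,-334,118]),proj('scene',[610,-334,18]))
E
python3 m.py pics/s14.png
```

```text
t 22.52 p [ 609.3 -335.9  292.3] hd 12.2 F [ 0.7  0.4 -2. ] w 57.6 ff 20.0 q [ 0.55  0.42 -0.16  1.21  0.06  1.52 -0.96]
pred [131. 280. 184. 363.] [465. 128. 513. 168.]
scene bottle_center [(0.9, [223.0, 103.0, 274.0, 131.0]), (0.69, [80.0, 254.0, 116.0, 300.0]), (0.62, [129.0, 281.0, 180.0, 366.0])] [(0.77, [108.0, 269.0]), (0.75, [248.0, 118.0]), (0.74, [152.0, 324.0])]
scene bottle_mouth  [(0.76, [163.0, 350.0]), (0.63, [224.0, 109.0])]
top bottle_center [(0.93, [152.0, 290.0, 182.0, 354.0]), (0.74, [465.0, 150.0, 510.0, 174.0]), (0.56, [378.0, 278.0, 441.0, 314.0])] [(0.68, [483.0, 157.0]), (0.56, [164.0, 320.0]), (0.56, [406.0, 298.0]), (0.45, [409.0, 167.0])]
top bottle_mouth  [(0.87, [379.0, 311.0]), (0.67, [167.0, 351.0]), (0.63, [474.0, 166.0]), (0.34, [227.0, 274.0]), (0.26, [298.0, 119.0])]
c [162.16621424 326.17496423] m [170.64087197 351.32953358] peg [176.66154673 371.03299461] [185.48963208 396.57046519]
```

```bash
python3 - <<'E'
from h import *
z=292.3-110.5
print(at('scene',(163,350),z),at('top',(474,166),z),proj('top',[609.3,-335.9,z]))
im=cv2.imread('pics/s14.png');h=cv2.cvtColor(im,cv2.COLOR_BGR2HSV)
s=np.array([609.3,-335.9])
for r in range(336,368,3):
    m=[c for c in range(120,215) if h[r,c,1]<70]; print(r,(m[0],m[-1],len(m)) if m else None)
def sil(cx,cy):
    M=np.zeros(im.shape[:2],np.uint8)
    for (z0,r0,z1,r1) in((0,20,30,20),(30,20,52,29),(52,29,100,29)):
        P=np.array([proj('scene',[cx+r*np.cos(a),cy+r*np.sin(a),z+zz]) for a in np.linspace(0,6.28,30) for zz,r in((z0,r0),(z1,r1))]).astype(np.float32)
        cv2.fillConvexPoly(M,cv2.convexHull(P).astype(np.int32),1)
    return M
for d in((0,0),(-5,0),(0,-5)):
    M=sil(s[0]+d[0],s[1]+d[1]);print(d,[(r,np.where(M[r])[0].min(),np.where(M[r])[0].max()) for r in range(336,368,3) if M[r].any()])
i1=cv2.imread('pics/scene1.png')
for r in range(366,404,5): print(r,' '.join('%d'%v for v in i1[r,168:200,2]))
print(proj('scene',[610,-334,118]),proj('scene',[610,-334,68]),proj('scene',[610,-334,18]))
E
```

```text
[ 597.86812945 -337.50920948  181.8       ] [ 594.44560106 -333.86455839  181.8       ] [474.6621612  159.70044505]
336 (120, 214, 57)
339 (120, 175, 54)
342 (123, 174, 48)
345 (127, 175, 48)
348 (127, 176, 50)
351 (128, 175, 48)
354 (130, 174, 45)
357 (131, 172, 42)
360 (132, 168, 37)
363 (133, 159, 27)
366 (135, 155, 21)
(0, 0) [(336, np.int64(142), np.int64(182)), (339, np.int64(143), np.int64(181)), (342, np.int64(144), np.int64(180)), (345, np.int64(145), np.int64(180)), (348, np.int64(147), np.int64(181)), (351, np.int64(152), np.int64(181)), (354, np.int64(155), np.int64(181)), (357, np.int64(156), np.int64(180)), (360, np.int64(158), np.int64(177)), (363, np.int64(163), np.int64(172))]
(-5, 0) [(336, np.int64(140), np.int64(179)), (339, np.int64(141), np.int64(178)), (342, np.int64(142), np.int64(177)), (345, np.int64(144), np.int64(178)), (348, np.int64(147), np.int64(179)), (351, np.int64(152), np.int64(179)), (354, np.int64(154), np.int64(178)), (357, np.int64(155), np.int64(176)), (360, np.int64(157), np.int64(173))]
(0, -5) [(336, np.int64(138), np.int64(180)), (339, np.
[... 764 characters left out ...]
131 147 163 170 173 163 141 113 100 98 97 92 92 90 89 94 115 141 163 173 176 175 176 178 178 176 176 169 159 143 126
386 176 175 175 176 175 175 165 152 130 107 100 98 97 92 91 90 91 96 121 152 169 174 169 164 145 125 116 123 141 156 167 169
391 170 155 139 120 115 127 147 163 172 168 155 131 108 99 95 94 91 92 90 93 102 117 136 155 168 174 178 176 166 147 125 109
396 142 158 169 173 177 175 175 175 175 176 171 156 132 106 99 95 95 93 90 89 88 93 112 146 169 173 165 142 114 102 101 103
401 176 174 175 174 172 162 148 132 117 107 106 105 103 96 87 82 78 81 87 108 128 145 148 140 119 110 107 106 104 106 107 104
[176.66154673 371.03299461] [181.24873649 384.33905372] [185.48963208 396.57046519]
```

```bash
python3 - <<'E'
from h import *
z=292.3-35.5
print('centre',at('scene',(152,324),z),at('top',(483,157),z))
im=cv2.imread('pics/s14.png');h=cv2.cvtColor(im,cv2.COLOR_BGR2HSV).astype(int)
for r in range(304,346,5): print(r,' '.join('%d/%d'%(h[r,c,1],h[r,c,2]) for c in range(134,192,2)))
for d in((0,0),(-10,0),(-15,0)):
    for zz in(52,75,100,130):
        P=np.array([proj('scene',[609.3+d[0]+29*np.cos(a),-335.9+29*np.sin(a),181.8+zz]) for a in np.linspace(0,6.28,60)]);i=P[:,0].argmax();j=P[:,0].argmin();print(d,zz,np.round(P[i],1),np.round(P[j],1))
E
```

```text
centre [ 594.36581796 -338.13119601  256.8       ] [ 597.03687203 -327.32341329  256.8       ]
304 38/27 10/25 12/22 107/55 135/72 83/43 18/28 7/35 13/40 10/50 12/62 26/79 35/96 35/95 35/95 35/87 37/76 44/76 104/130 111/143 57/94 35/94 37/110 36/122 36/134 36/136 35/137 36/129 37/116
309 31/25 92/36 133/73 112/59 18/29 35/29 19/27 24/32 7/35 7/36 9/27 29/71 32/97 33/93 32/87 30/84 39/79 35/73 69/93 109/173 109/157 50/87 30/86 34/91 33/94 35/95 37/96 35/94 38/94
314 137/67 119/71 65/39 9/29 28/27 17/30 9/29 0/33 25/31 36/21 19/27 15/50 36/85 38/88 36/85 36/85 39/84 36/78 32/79 67/115 103/138 70/105 36/91 33/94 35/94 35/94 33/94 33/94 35/94
319 8/31 18/28 38/27 31/25 9/30 0/38 16/31 10/25 20/25 9/28 33/77 39/91 31/91 40/89 35/87 36/84 37/83 37/82 33/77 44/92 87/140 109/141 53/91 34/90 37/96 34/97 36/99 39/98 34/98
324 21/24 102/55 126/93 135/85 92/50 21/24 24/21 32/24 41/56 42/90 37/96 37/96 42/92 32/87 32/89 35/87 33/85 34/82 31/82 36/85 45/97 84/109 83/108 46/88 39/84 37/83 31/90 34/91 36/91
329 15/34 10/52 27/48 108/66 137/80 104/44 11/24 17/30 36/77 38/95 37/96 35/95 35/96 30/93 34
[... 451 characters left out ...]
 119/122 115/118 93/118 94/120
344 51/15 22/35 35/95 37/116 35/94 34/89 38/93 38/94 37/97 33/94 35/95 35/94 36/93 38/93 38/93 36/91 35/88 36/86 36/84 32/79 36/79 92/108 116/121 117/118 99/116 96/120 113/122 120/119 120/123
(0, 0) 52 [182.6 333.5] [143.9 339.3]
(0, 0) 75 [180.3 325.4] [140.7 331.2]
(0, 0) 100 [177.7 316.2] [137.1 322.1]
(0, 0) 130 [174.3 304.5] [132.5 310.6]
(-10, 0) 52 [177.6 330.2] [139.1 335.9]
(-10, 0) 75 [175.2 322.1] [135.8 327.9]
(-10, 0) 100 [172.4 312.8] [132.1 318.7]
(-10, 0) 130 [169.  301.1] [127.4 307.1]
(-15, 0) 52 [175.1 328.6] [136.7 334.3]
(-15, 0) 75 [172.6 320.4] [133.4 326.2]
(-15, 0) 100 [169.8 311.2] [129.6 317. ]
(-15, 0) 130 [166.3 299.4] [124.9 305.4]
```

Request:
{"op": "apply_moves", "data": {
  "commands": "0.05 0.0053 -0.001 0.01 0; 0.05 0.0053 -0.001 0.02 0; 0.05 0 0 0.02 0; 0.05 0 0 0.003 0; 0.05 0 0 0 0"
}}

```text
clock: 23.55
eef_pos: [620.4, -329.5, 242.3]
orientation: [[0.977, 0.215, -0.001], [0.215, -0.977, 0.0], [-0.0, -0.0, -1.0]]
wrist_force: [1.2, -0.7, -2.4]
grip_width: 57.9
finger_force: 20.0
```

```bash
python3 m.py pics/s15.png; python3 - <<'E'
from h import *
s=np.array(arm.read_state()['eef_pos']);im=cv2.imread('pics/s15.png');h=cv2.cvtColor(im,cv2.COLOR_BGR2HSV).astype(int)
P=[]
for zz in range(0,135,3):
    r=20 if zz<=30 else 29 if zz>=52 else 20+9*(zz-30)/22
    P+= [proj('scene',[s[0]+r*np.cos(a),s[1]+r*np.sin(a),s[2]-110.5+zz]) for a in np.linspace(0,6.28,60)]
P=np.array(P)
for r in range(320,396,5):
    k=np.abs(P[:,1]-r)<1.5
    c0=int(P[k,0].mean()) if k.any() else 175
    e=next((c for c in range(c0-8,240) if h[r,c,1]>60),None); l=next((c for c in range(c0-8,100,-1) if h[r,c,1]>60),None)
    print(r,'pred',P[k,0].min().round(1) if k.any() else '',P[k,0].max().round(1) if k.any() else '','obs',l,e)
E
```

```text
t 23.55 p [ 620.4 -329.5  242.3] hd 12.4 F [ 1.2 -0.7 -2.4] w 57.9 ff 20.0 q [ 0.54  0.44 -0.16  1.28  0.07  1.43 -0.98]
pred [146. 302. 195. 380.] [457. 130. 501. 168.]
scene bottle_center [(0.84, [219.0, 101.0, 274.0, 131.0]), (0.78, [79.0, 252.0, 121.0, 304.0]), (0.65, [144.0, 305.0, 191.0, 379.0])] [(0.96, [170.0, 342.0]), (0.56, [108.0, 266.0]), (0.48, [184.0, 398.0]), (0.24, [250.0, 166.0])]
scene bottle_mouth  [(0.87, [177.0, 365.0])]
top bottle_center [(0.87, [459.0, 155.0, 496.0, 173.0]), (0.75, [377.0, 278.0, 440.0, 316.0]), (0.71, [152.0, 290.0, 181.0, 356.0])] [(0.91, [476.0, 155.0]), (0.65, [162.0, 318.0]), (0.6, [409.0, 297.0])]
top bottle_mouth  [(0.91, [380.0, 311.0]), (0.72, [168.0, 352.0]), (0.71, [465.0, 166.0])]
c [174.46602737 345.42037688] m [181.85326085 368.27050232] peg [176.66154673 371.03299461] [185.48963208 396.57046519]
320 pred 150.4 187.9 obs 163 206
325 pred 148.4 189.2 obs 162 204
330 pred 148.1 190.6 obs 159 187
335 pred 149.1 191.8 obs 156 169
340 pred 151.0 193.1 obs None 189
345 pred 153.0 194.5 obs 160 189
350 pred 154.9 195.1 obs 162 190
355 pred 156.7 194.9 obs 122 189
360 pred 158.5 193.0 obs 152 187
365 pred 161.7 193.8 obs 160 188
370 pred 168.1 193.8 obs 165 187
375 pred 170.5 191.9 obs 170 182
380 pred 175.6 185.7 obs 172 172
385 pred   obs 167 167
390 pred   obs 167 167
395 pred   obs 167 167
```

```bash
python3 -c "
from h import *
print(at('scene',(177,365),131.8),at('top',(465,166),131.8),at('scene',(170,342),206.8),at('top',(476,155),206.8))
print('need',proj('scene',[610,-334,131.8]))
P=np.array([proj('scene',[610+20*np.cos(a),-334+20*np.sin(a),131.8+z]) for a in np.linspace(0,6.28,90) for z in range(0,31,2)])
for r in(365,370,375,380): k=abs(P[:,1]-r)<1.5;print(r,P[k,0].min(),P[k,0].max())
print(P.max(0))
"
```

```text
[ 609.71173436 -329.48613349  131.8       ] [ 605.64246832 -329.86144331  131.8       ] [ 610.48424758 -328.82326853  206.8       ] [ 613.96968812 -330.28003443  206.8       ]
need [175.32908007 367.1531582 ]Traceback (most recent call last):
  File "<string>", line 5, in <module>
    P=np.array([proj('scene',[610+20*np.cos(a),-334+20*np.sin(a),131.8+z]) for a in np.linspace(0,6.28,90) for z in range(0,31,2)])
                ~~~~^^^^^^^^^^^^^^^^^^^^^^^^^^^^^^^^^^^^^^^^^^^^^^^^^^^^^^
  File "h.py", line 10, in proj
    c=arm.camera_info(cam);R=np.array(c["R"])
ValueError: time passes only in moves, steps and waits
```

Request:
{"op": "apply_moves", "data": {
  "commands": "0.05 0.001 0.0035 0 0; 0.05 0 0 0.01 0; 0.05 0 0 0.012 0; 0.05 0 0 0.012 0"
}}

```text
clock: 24.45
eef_pos: [621.8, -332.7, 207.3]
orientation: [[0.977, 0.215, -0.001], [0.215, -0.977, 0.001], [-0.001, -0.001, -1.0]]
wrist_force: [-0.0, -0.1, -2.5]
grip_width: 57.7
finger_force: 20.0
```

Request:
{"op": "apply_moves", "data": {
  "commands": "0.05 0 0 0.02 0; 0.05 0 0 0.02 0; 0.05 0 0 0.015 0; 0.05 0 0 0.01 0; 0.05 0 0 0.005 0"
}}

```text
clock: 25.08
eef_pos: [622.0, -332.8, 138.1]
orientation: [[0.977, 0.215, -0.0], [0.215, -0.977, 0.0], [-0.0, -0.0, -1.0]]
wrist_force: [-0.1, 0.3, -1.3]
grip_width: 57.5
finger_force: 20.0
```

Rim about 10 mm above the deck (contact expected near TCP 128.5).

Request:
{"op": "apply_moves", "data": {
  "commands": "0.05 0 0 0.004 0; 0.05 0 0 0.002 0; 0.05 0 0 0.0015 0; 0.05 0 0 0.001 0; 0.05 0 0 0 0"
}}

```text
clock: 25.7
eef_pos: [622.1, -332.9, 130.3]
orientation: [[0.977, 0.215, 0.0], [0.215, -0.977, 0.0], [0.0, -0.0, -1.0]]
wrist_force: [-0.1, -0.9, -2.4]
grip_width: 58.1
finger_force: 20.0
```

Request:
{"op": "apply_moves", "data": {
  "commands": "0.05 0 0 0.001 0; 0.05 0 0 0 0"
}}

```text
clock: 25.95
eef_pos: [622.1, -332.8, 129.2]
orientation: [[0.977, 0.215, -0.0], [0.215, -0.977, 0.0], [-0.0, -0.0, -1.0]]
wrist_force: [0.5, 0.1, -1.8]
grip_width: 57.7
finger_force: 20.0
```

Request:
{"op": "apply_moves", "data": {
  "commands": "0.05 0 0 0.001 0; 0.05 0 0 0 0"
}}

```text
clock: 26.2
eef_pos: [622.2, -332.9, 128.5]
orientation: [[0.977, 0.215, 0.0], [0.215, -0.977, -0.0], [0.0, 0.0, -1.0]]
wrist_force: [-0.1, 0.5, -0.5]
grip_width: 57.8
finger_force: 20.0
```

Request:
{"op": "apply_moves", "data": {
  "commands": "0.05 0 0 0.001 0; 0.05 0 0 0 0"
}}

```text
clock: 26.45
eef_pos: [622.4, -332.9, 128.5]
orientation: [[0.977, 0.215, 0.001], [0.215, -0.977, -0.0], [0.001, 0.001, -1.0]]
wrist_force: [-1.9, 0.8, 6.2]
grip_width: 57.6
finger_force: 20.0
```

Request:
{"op": "apply_moves", "data": {
  "commands": "0.05 0 0 0 0; 0.05 0 0 0 0; 0.075 0 0 0 0; 0.08 0 0 0 0; 0.08 0 0 0 0",
  "newtons": 3
}}

```text
clock: 27.08
eef_pos: [622.0, -332.8, 126.9]
orientation: [[0.977, 0.215, -0.0], [0.215, -0.977, 0.0], [-0.0, -0.0, -1.0]]
wrist_force: [-0.2, 0.3, 0.0]
grip_width: 76.9
finger_force: 0.0
```

Request:
{"op": "apply_moves", "data": {
  "commands": "0.08 0 0 -0.01 0; 0.08 0 0 -0.03 0; 0.08 0 0 -0.05 0; 0.08 0 0 -0.05 0; 0.08 -0.01 -0.05 -0.03 0"
}}

```text
clock: 27.7
eef_pos: [601.7, -289.3, 299.9]
orientation: [[0.978, 0.21, 0.002], [0.21, -0.978, -0.002], [0.002, 0.003, -1.0]]
wrist_force: [1.1, 1.0, 0.6]
grip_width: 80.0
finger_force: 0.0
```

Request:
{"op": "apply_moves", "data": {
  "commands": "0.08 -0.01 -0.06 0 0; 0.08 -0.01 -0.06 0 0; 0.08 -0.01 -0.06 0 0; 0.08 -0.01 -0.06 0 0; 0.08 0 0 0 0"
}}

```text
clock: 28.32
eef_pos: [510.0, -55.3, 299.1]
orientation: [[0.975, 0.222, 0.002], [0.222, -0.975, 0.0], [0.002, 0.0, -1.0]]
wrist_force: [0.3, -1.2, 0.3]
grip_width: 80.3
finger_force: 0.0
```

```bash
python3 - <<'E'
from h import *
st();snap('scene','pics/end.png');snap('top','pics/endt.png')
for l in('bottle_center','tumbler_center','drying_tumbler','drying_bottle','kumkum_box','diya_a'):
    print(l,[(round(b['score'],2),np.round(b['rect']).tolist()) for b in arm.boxes_of(l,'scene')])
def bx(cx,cy,S):
    P=np.array([proj('scene',[cx+r*np.cos(a),cy+r*np.sin(a),z+18]) for a in np.linspace(0,6.28,40) for z,r in S]);return np.round(np.r_[P.min(0),P.max(0)])
print('bottle',bx(610,-334,((0,20),(150,29),(52,29))),'tum',bx(519,-200,((0,30),(90,30))))
a=cv2.imread('pics/scene1.png').astype(int);b=cv2.imread('pics/end.png').astype(int)
m=(np.abs(a-b).max(2)>45).astype(np.uint8);m=cv2.morphologyEx(m,cv2.MORPH_OPEN,np.ones((3,3)));n,_,s,_=cv2.connectedComponentsWithStats(m)
print(s[s[:,4]>25].tolist())
h=cv2.cvtColor(b.astype(np.uint8),cv2.COLOR_BGR2HSV).astype(int)
E
```

```text
t 28.32 p [510.  -55.3 299.1] hd 12.8 F [ 0.3 -1.2  0.3] w 80.3 ff 0.0 q [ 0.33  0.04 -0.32  1.66  0.01  1.44 -1.33]
bottle_center [(0.87, [252.0, 111.0, 276.0, 132.0]), (0.67, [79.0, 236.0, 132.0, 306.0]), (0.56, [157.0, 344.0, 199.0, 411.0])]
tumbler_center [(0.56, [168.0, 282.0, 213.0, 329.0])]
drying_tumbler [(0.93, [122.0, 316.0, 159.0, 367.0]), (0.53, [239.0, 154.0, 262.0, 173.0]), (0.3, [308.0, 117.0, 366.0, 134.0])]
drying_bottle [(0.85, [210.0, 300.0, 247.0, 367.0])]
kumkum_box [(0.9, [188.0, 203.0, 226.0, 244.0])]
diya_a [(0.75, [366.0, 232.0, 395.0, 265.0]), (0.66, [363.0, 199.0, 395.0, 231.0]), (0.64, [238.0, 152.0, 260.0, 172.0]), (0.59, [346.0, 260.0, 376.0, 287.0]), (0.58, [307.0, 284.0, 342.0, 309.0])]
bottle [153. 340. 198. 407.] tum [172. 280. 209. 333.]
[[0, 0, 560, 420, 220559], [33, 0, 27, 21, 347], [0, 24, 14, 26, 261], [170, 29, 91, 162, 7679], [105, 90, 8, 25, 87], [41, 131, 9, 10, 64], [303, 153, 48, 52, 1558], [260, 198, 75, 50, 2515], [27, 267, 13, 14, 74], [7, 284, 10, 12, 47], [175, 285, 12, 13, 80], [185, 296, 23, 28, 221], [173, 302, 11, 24, 153], [161, 328, 17, 17, 108], [163, 345, 8, 12, 71], [173, 348, 9, 5, 38], [157, 361, 8, 12, 53], [180, 364, 19, 40, 360], [160, 373, 12, 11, 93], [142, 379, 38, 41, 690], [130, 410, 16, 10, 105]]
```

```bash
python3 -c "
from rig import arm
print(arm.sign_off())"
```

```text
the job is handed in; nothing more can be done
None
```

The tumbler is hung mouth down on the short peg and the bottle on the long one. Both were released and look upright on the deck in the last camera check, the drying vessels look unmoved, and the job was handed in at about 28.6 s of the 58 s allowed.

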